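# Bring the pen carousel to the middle station and hold its square cup at the pointer

## Task

Push the pen-carousel carrier along its rail from the end station to the middle station, letting it settle in that detent and never running on past it. Then turn the carousel on it until the square cup faces front, squarely in line with the carrier's pointer tongue, and finish while still holding the carousel there, still and firmly gripped or pressed with the fingers, so that it cannot turn while the cup is filled. Leave the other things in the drawer where they are.

Things in the scene. Friction and masses are not known exactly. Their poses are not given: they have to be found in the camera images.
- rail_bed: Fixed grey rail bed, 400 mm long along its y, 105 mm to its -x side (the front, roughly facing the robot) and 45 mm to +x. Origin: underside, midway along the rails, 4 mm above the work surface (the drawer floor is a 4 mm sheet). Three steel lugs, one per station, on the front edge at y = -90, 0, +90 mm. The carrier starts at y = -90 mm.
- carrier (a joint): Travel of the carrier (plate 120 x 185 mm) along the rail bed's +y, m: 0 first station (start), 0.090 middle, 0.180 last. A sprung roller drops into a notch at each: leaving a notch takes 3 to 4 N, between them about 1 N of friction; within about 8 mm of a station the carrier is drawn in by itself and stops within 3 mm of it.
- tab_top (a point): Middle of the top edge of the carrier's upright push tab: 50 mm wide in x, 10 mm thick in y, 50 mm high, at the carrier's trailing (-y) end, 105 mm from the carousel axis, top 84 mm above the work surface. Push its -y face towards the rail bed's +y. Gap from tab to carousel disc about 36 mm.
- pointer (a point): Tip of the carrier's pointer tongue, a 10 mm wide bar on the carrier's front (-x) side, 86 mm from the carousel axis, 34 mm above the work surface. At a station it points at that station's lug. Axes as the rail bed's, so the tongue points along -x.
- carousel: Carousel turning either way without stops about a vertical axis on the carrier; friction 0.04 N m, stays where left. Wooden disc of radius 64 mm with three round white cups (32 mm wide) and one square one, all 50 mm high, 40 mm from the axis, rims 96 mm above the work surface. Origin on the axis under the disc, 38 mm up. Its own -x axis points to the square cup.
- square_cup (a point): Centre of the mouth of the square cup (36 mm square, 3 mm walls), 40 mm from the carousel axis, 96 mm above the work surface.
- grip_bar (a point): Centre of the upright wooden grip bar on the carousel axis, above the cups: 46 mm long, 12 mm thick, 34 mm high, from 109 to 143 mm above the work surface. Rigidly part of the carousel; its length lies along the line from the axis to the square cup. Can be pinched across its thickness from above.
- lamp_base: Small white desk lamp base, fixed, foot 100 mm across, with a brass bayonet socket on a stem, 112 mm high. Origin: centre of its underside. Bystander.
- pen_cup: Loose glazed stoneware pen cup, 76 mm across, 85 mm high. Origin: centre of its underside. Bystander.
- usb_stick: Loose silver USB stick, 57 x 18 x 9 mm, lying. Origin: underside. Bystander.
- drive: Loose amber plastic drive, 90 x 60 x 14 mm, lying flat. Origin: centre of its underside. Bystander.

How it is judged:
By the outcome, as a careful person would: the job done as asked, in the order asked, and still so for the second after the job is handed in, while the arm keeps its last pose, push and grip.
It also fails if it takes over 64 s, if anything falls off the work surface, if the arm or the gripper's body presses on something with over 40 N, if the wrist force passes 120 N, or if a joint passes its speed limit or range.

## Robot

A 7-joint arm with a two-finger parallel gripper is mounted at the origin on the work surface. World frame = base frame: x ahead of the robot, y to its left, z up, the work surface at z = 0. Lengths are in mm, angles in degrees, forces in N, time in s.
With the tool pointing down it reaches from about 375 to 925 mm from the base axis. Payload 3.1 kg.
Tool frame: the origin (TCP) lies midway between the tips of the shut fingers; the grasp point (between the pads) lies 19 mm behind it (ctrl.grip_point_offset is the distance from the TCP to the grasp point, in mm); z points along the fingers, y is the direction in which the jaws open and shut (so a half turn about z gives the same grasp; the last joint's range is limited). The gripper opens to 85 mm and grips with 20 to 120 N. Pads are 22 mm wide; open, the fingers measure 114 mm over their backs; the gripper's body (76 mm by 85 mm) begins 54 mm behind the grasp point. The pads swing forward as they close: fully open they stand 13 mm farther back than shut.
Start: joints at [70.141, 21.939, 2.515, 91.553, -1.026, 66.532, -2.859], TCP at [160.077, -629.982, 197.569] pointing down, gripper open.
Joint ranges: [-149.38, 149.38], [-23.57, 123.04], [-84.95, 90], [0, 143.3], [-89.99, 269.99], [3.08, 112.72], [-163.45, 163.45]. Speed limits (degrees/s): [159.86, 159.86, 180, 180, 180, 180, 180].

## Interface

Orientations are given as a 3x3 rotation matrix whose columns are the frame's x, y, z axes.
In Python, from cell import ctrl, optics, ticket gives the robot as it stands.
- The arm moves only by the tool jog_arm, never from a script. Its argument "deltas" is a list of rows, each a list of 3 entries, a list of its own where there are three numbers: the shift along the tool's x, y, z in m, then the turn about the tool's z in rad, then the opening, from 0 (shut) to 1 (fully open). A call has 1 to 12 rows; each row is the pose to reach, as a shift and turn from the pose measured when the call began, along the tool's axes at that moment; what a row does not reach only later rows make up. A row lasts 1/10 s, in which the tool goes at most 50 mm and 8.59 degrees, less where a joint would pass 70% of its speed; a pose out of reach is approached as far as the arm can. A call with a gripper value outside its range is refused whole. The fingers move at their own pace and stop on an object; the grip force is fixed at half the most. Time passes only in rows, so rows that repeat a pose let the fingers close. It gives the time, the measured TCP pose, the force and the opening at its end, in the units of the state.
- ctrl.observe(): the state, without advancing time (a new reading comes with each control period).
- optics.read_camera(name): name is "side" or "top"; returns a dict with "image" (480x640x3 uint8, blue, green, red), "range_z" (480x640 float32, mm along the optical axis (not along the pixel's ray), 0 where there is no reading), "fx", "fy", "cx", "cy" (pixels), "world_from_camera" (4x4, takes a point from camera to world coordinates). Camera axes: x right, y down, z forward; pixel columns grow to the right and rows downward; lengths in mm; the calibration is good to about 2 mm. A picture is of the moment at which its call begins.
- ticket.finish_job(): hands the job in, once; it reports no verdict.
Trained networks look in a picture, given as the dict that the camera call returned (one of the last four; its "shot" number tells which), for a name from the list of things; names that differ only in an ending like _2 or _b are one class to them, and where a whole thing is asked for, a point or a joint stands for the part that bears it (a point fixed in the world has none). Each returns a list of dicts, best first, with "score" (0 to 1); they miss things now and then, are a little off and sometimes report something else, mostly with a low value. They report only what shows in the picture. A call takes as long as a camera call.
- optics.spot_in(thing, picture): "box" ([centre column, centre row, width, height] in pixels, round what is visible of it).
- optics.tip_of(thing, picture): "location" ([row, column] in pixels: a listed point, or the origin of a listed thing).
The state is a dict: "time_s": time; "joints": joint angles; "joint_velocities": joint speeds; "joint_torque": joint torques, N m; "tool_pos": TCP position; "tool_rot": TCP orientation; "contact_force": force on the tool from outside, world axes, zero at the start; "ft_torque": the same for the moment, N m; "grip_width": finger opening in mm.
Only numpy, scipy, OpenCV 4.12 (cv2) and the standard library are available. Lean on these libraries where they do the work, as an engineer would, in place of code of your own. Each camera call takes 0.05 s, during which the arm holds its last target. There are 200 camera calls.

## Working session

There is one attempt and no reset: what is moved stays moved. The work goes in short steps, Python scripts to look and compute and a tool call to move; the robot and the scene stay as the last step left them, time stands still between calls to the robot, and variables do not carry over. Pictures are saved under pics/ and viewed, about 8 in all and at most 12, crops included, and the job is handed in when it is done.

Besides the shell and the picture viewer there is one more tool, called after "Emit:" as name([rows], argument=value, ...), one row to a line, values as JSON. jog_arm: Moves the arm, as the interface text tells. Its arguments: {"type":"object","properties":{"deltas":{"type":"array"}},"required":["deltas"]}

```bash
ls; mkdir -p pics; cat > h.py <<'E'
import numpy as np, cv2
from cell import ctrl, optics, ticket
def w(p,r,c,d=None,z=None):
    T=np.array(p["world_from_camera"]); v=np.array([(c-p["cx"])/p["fx"],(r-p["cy"])/p["fy"],1.])
    if d is not None: return T[:3,:3]@(v*d)+T[:3,3]
    u=T[:3,:3]@v; return T[:3,3]+u*(z-T[2,3])/u[2]
def cloud(p):
    T=np.array(p["world_from_camera"]); d=p["range_z"]; r,c=np.mgrid[:480,:640]
    P=np.stack([(c-p["cx"])/p["fx"]*d,(r-p["cy"])/p["fy"]*d,d],-1)
    return P@T[:3,:3].T+T[:3,3]
E
python3 - <<'E'
from h import *
s=ctrl.observe(); print(s["tool_pos"],s["tool_rot"],s["grip_width"],s["time_s"])
H={"tab_top":84,"pointer":34,"square_cup":96,"grip_bar":126,"carousel":38,"rail_bed":4,"lamp_base":0,"pen_cup":0,"usb_stick":4,"drive":4}
for n in ["top","side"]:
    p=optics.read_camera(n); cv2.imwrite(f"pics/{n}1.png",p["image"]); print(n,np.round(p["world_from_camera"],2).tolist(),p["fx"])
    for k,z in H.items():
        for t in optics.tip_of(k,p)[:2]:
            r,c=t["location"]; print(k,round(t["score"],2),np.round([r,c]),np.round(w(p,r,c,z=z),1))
E
```

```text
pics
[ 159.78049999 -628.96776185  196.14463668] [[ 9.69183251e-01  2.46339466e-01 -8.32987850e-04]
 [ 2.46340811e-01 -9.69179880e-01  2.56210963e-03]
 [-1.76166347e-04 -2.68835264e-03 -9.99996371e-01]] 85.18045379405848 0.0
top [[0.01, -0.99, 0.16, 344.62], [-1.0, -0.01, -0.01, -12.84], [0.01, -0.16, -0.99, 1210.47], [0.0, 0.0, 0.0, 1.0]] 517.9848411994611
tab_top 0.63 [217. 368.] [ 565.7 -129.4   84. ]
pointer 0.92 [256. 322.] [483.6 -29.4  34. ]
pointer 0.45 [222. 304.] [561.9  12.7  34. ]
square_cup 0.98 [221. 305.] [553.3   9.4  96. ]
square_cup 0.43 [304. 484.] [ 378.6 -376.1   96. ]
grip_bar 0.64 [212. 321.] [567. -25. 126.]
carousel 0.73 [219. 322.] [569.6 -29.4  38. ]
carousel 0.53 [220. 303.] [566.5  15.   38. ]
rail_bed 0.67 [219. 285.] [574.5  58.9   4. ]
rail_bed 0.53 [218. 369.] [ 579.  -140.7    4. ]
lamp_base 0.73 [194. 166.] [633.7 345.4   0. ]
pen_cup 0.79 [286. 152.] [411.8 363.2   0. ]
usb_stick 0.47 [303. 486.] [ 383.5 -410.2    4. ]
drive 0.65 [184. 461.] [ 664.8 -361.5    4. ]
side [[0.89, -0.35, 0.29, 149.39], [-0.46, -0.68, 0.57, -712.05], [-0.0, -0.64, -0.77, 1073.39], [0.0, 0.0, 0.0, 1.0]] 603.2993652565898
tab_top 0.9 [294. 366.] [ 551.9 -133.2   84. ]
tab_top 0.41 [271. 343.] [540.8 -60.3  84. ]
pointer 0.77 [284. 307.] [474.6 -22.2  34. ]
square_cup 0.87 [244. 332.] [549.1   3.2  96. ]
grip_bar 0.22 [244. 332.] [535.9 -18.  126. ]
carousel 0.88 [268. 342.] [561.4 -22.   38. ]
rail_bed 0.66 [249. 328.] [572.8  62.9   4. ]
lamp_base 0.89 [161. 298.] [644.1 366.3   0. ]
pen_cup 0.8 [189. 216.] [413.7 368.6   0. ]
usb_stick 0.71 [478. 359.] [ 377.8 -420.1    4. ]
drive 0.91 [382. 470.] [ 659.1 -359.8    4. ]
```

```bash
python3 - <<'E'
import cv2
t=cv2.imread("pics/top1.png")[150:290,230:430]; cv2.imwrite("pics/a.png",cv2.resize(t,None,fx=4,fy=4,interpolation=2))
t=cv2.imread("pics/side1.png")[180:360,220:440]; cv2.imwrite("pics/b.png",cv2.resize(t,None,fx=3,fy=3,interpolation=2))
E
```

```text
(no output)
```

View pics/a.png

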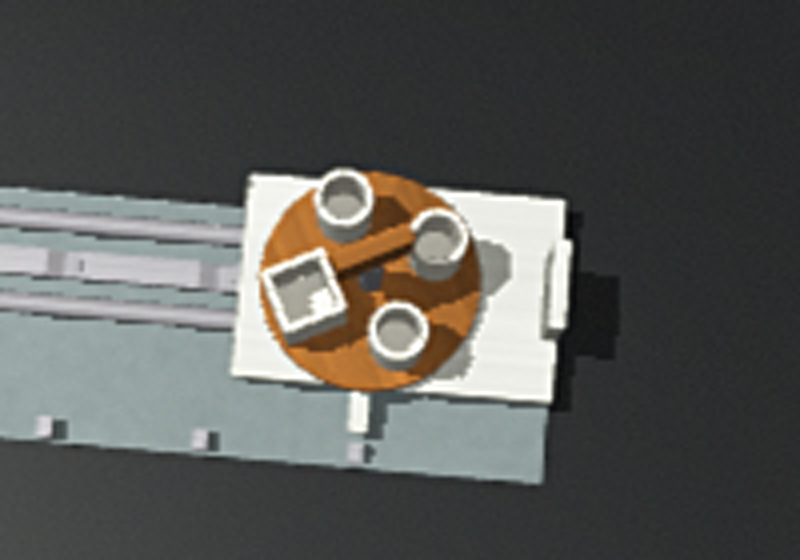

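View pics/b.png

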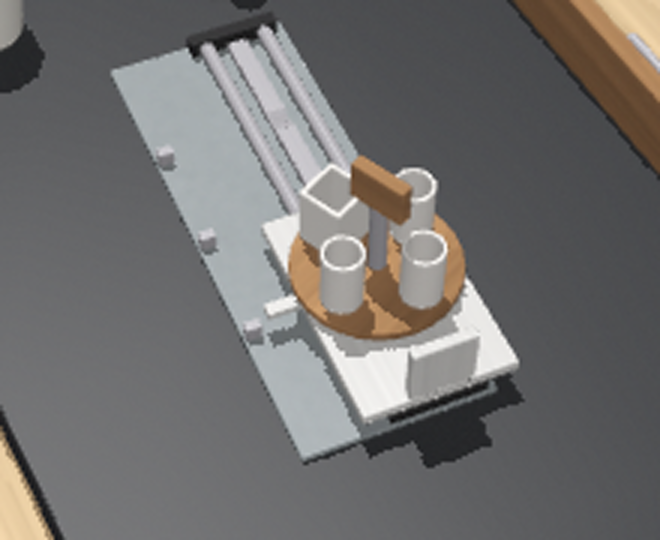

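View pics/top1.png

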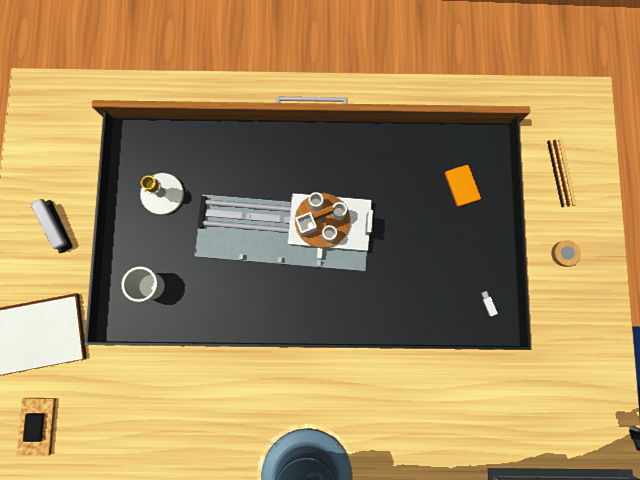

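```bash
cat >> h.py <<'E'
def rect(P):
    (c,s,a)=cv2.minAreaRect(P[:,:2].astype(np.float32)); return np.round(c,1),np.round(s,1),round(a,1),len(P)
def meas(p,verbose=True):
    P=cloud(p).reshape(-1,3); im=p["image"].reshape(-1,3).astype(int)
    m=(P[:,0]>440)&(P[:,0]<680)&(P[:,1]>-190)&(P[:,1]<260)&(p["range_z"].ravel()>0)
    P=P[m]; im=im[m]; z=P[:,2]; wood=im[:,2]-im[:,0]>50
    o={}
    o["bar"]=P[(z>128)&(z<155)&wood]; o["disc"]=P[(z>36)&(z<58)&wood]
    o["rims"]=P[(z>91)&(z<101)]; o["plate"]=P[(z>24)&(z<36)&~wood]
    o["tab"]=P[(z>76)&(z<90)]
    return o
E
python3 - <<'E'
from h import *
for n in ["top","side"]:
    p=optics.read_camera(n); o=meas(p)
    for k,v in o.items():
        if len(v)>3: print(n,k,rect(v),np.round(v.mean(0),1), v[:,2].std().round(1))
    if n=="top":
        for x,y in [(45,427),(203,438),(355,452)]:
            print("lug",np.round(w(p,150+y/4,230+x/4,z=14),1))
        for x,y in [(250,175),(566,200),(553,402),(232,376)]:
            print("plate corner",np.round(w(p,150+y/4,230+x/4,z=30),1))
    P=cloud(p).reshape(-1,3); 
    q=P[(p["range_z"].ravel()>0)&(P[:,0]>250)&(P[:,0]<800)&(P[:,1]<-430)&(P[:,1]>-560)&(P[:,2]>20)]
    if len(q): print("wall",q.min(0),q.max(0))
E
```

```text
top bar (array([566.3, -28.5]), array([12.4, 45.3]), 22.9, 120) [565.8 -28.5 142.1] 2.0
top disc (array([564.7, -28. ]), array([124.6, 124.2]), 15.9, 1160) [559.9 -30.7  45.6] 2.3
top rims (array([563.6, -23.7]), array([95.2, 95.7]), 68.0, 271) [564.6 -23.8  95.4] 2.2
top plate (array([551.9,  60.8]), array([398.6, 160.5]), 86.3, 1660) [560.1 -32.8  31.9] 3.2
top tab (array([555.9, -57.7]), array([162.4,  94.2]), 74.4, 246) [562.8 -73.5  83.2] 3.4
lug [482.2 157.7  14. ]
lug [476.9  65.9  14. ]
lug [469.8 -22.3  14. ]
plate corner [629.8  40.9  30. ]
plate corner [ 617.3 -143.7   30. ]
plate corner [ 498.4 -135.7   30. ]
plate corner [511.2  49.   30. ]
wall [ 281.14278077 -492.52555263   20.01096629] [ 799.99643027 -430.52770016   57.95566217]
side bar (array([563.3, -30. ]), array([14.5, 46.5]), 23.8, 182) [562.  -31.5 139.3] 5.1
side disc (array([558.7, -44.2]), array([100. , 125.7]), 71.3, 866) [552.  -51.1  46.3] 2.2
side rims (array([561.5, -24.2]), array([99.7, 96.2]), 67.1, 361) [560.3 -29.3  95.2] 2.2
side plate (array([541.7,  57.8]), array([402.6, 159.2]), 89.8, 1306) [547.9 -46.1  31.8] 3.4
side tab (array([554.4, -57.4]), array([165.5,  93.5]), 74.8, 590) [556.9 -56.5  83.2] 3.8
wall [ 466.26248581 -491.78094608   20.1463335 ] [ 799.90739643 -483.3452959    55.90595957]
```

Emit:
jog_arm([
  [[0.02,-0.014,0],0.03,0],
  [[0.06,-0.041,0],0.06,0],
  [[0.1,-0.068,0],0.09,0],
  [[0.14,-0.095,0],0.12,0],
  [[0.18,-0.123,0],0.15,0],
  [[0.22,-0.15,0],0.18,0],
  [[0.26,-0.177,0],0.21,0],
  [[0.3,-0.204,0],0.24,0],
  [[0.34,-0.232,0],0.27,0],
  [[0.38,-0.259,0],0.3,0],
  [[0.42,-0.286,0],0.317,0],
  [[0.46,-0.313,0],0.317,0],
])

```text
time_s: 2.4
tool_pos: [530.0, -211.9, 198.0]
tool_rot: [[0.998, -0.069, 0.001], [-0.069, -0.998, -0.001], [0.001, 0.0, -1.0]]
contact_force: [1.6, -0.2, 0.4]
grip_width: -0.2
```

```bash
cat >> h.py <<'E'
A0=np.array([565.3,-28.3]); ex=np.array([.9976,-.0687]); ey=np.array([.0687,.9976])
def st():
    s=ctrl.observe(); R=np.array(s["tool_rot"]); p=np.array(s["tool_pos"]); d=p[:2]-A0
    print("t",round(s["time_s"],2),"pos",p.round(1),"rail x,y from A0:",(d@ex).round(1),(d@ey).round(1),"yang",round(np.degrees(np.arctan2(R[1,1],R[0,1])),1),"tilt",R[2].round(3),"F",np.round(s["contact_force"],1),"T",np.round(s["ft_torque"],2),"w",round(s["grip_width"],1),"j",np.round(s["joints"],0))
E
python3 -c "
from h import *
st()"
```

```text
t 2.4 pos [ 530.  -211.9  198. ] rail x,y from A0: -22.6 -185.6 yang -93.9 tilt [ 0.001  0.    -1.   ] F [ 1.6 -0.2  0.4] T [-0.04 -0.03 -0.01] w -0.2 j [ 30.  14. -15. 102.   4.  64. -80.]
```

Emit:
jog_arm([
  [[0.0226,-0.03,0.02],0,0],
  [[0.0226,-0.03,0.065],0,0],
  [[0.0226,-0.03,0.11],0,0],
  [[0.0226,-0.03,0.14],0,0],
  [[0.0226,-0.03,0.146],0,0],
  [[0.0226,-0.03,0.146],0,0],
])

```text
time_s: 3.0
tool_pos: [553.9, -183.5, 51.2]
tool_rot: [[0.998, -0.069, -0.001], [-0.069, -0.998, 0.0], [-0.001, -0.0, -1.0]]
contact_force: [-0.2, 0.4, 0.5]
grip_width: -0.2
```

```bash
python3 - <<'E'
from h import *
st()
p=optics.read_camera("side"); t=p["image"][150:370,210:450]; cv2.imwrite("pics/c.png",cv2.resize(t,None,fx=2.5,fy=2.5,interpolation=2))
E
```

```text
t 3.0 pos [ 553.9 -183.5   51.2] rail x,y from A0: -0.7 -155.6 yang -93.9 tilt [-0.001 -0.    -1.   ] F [-0.2  0.4  0.5] T [0.01 0.03 0.03] w -0.2 j [ 26.  26. -15. 107.   8.  49. -86.]
```

View pics/c.png

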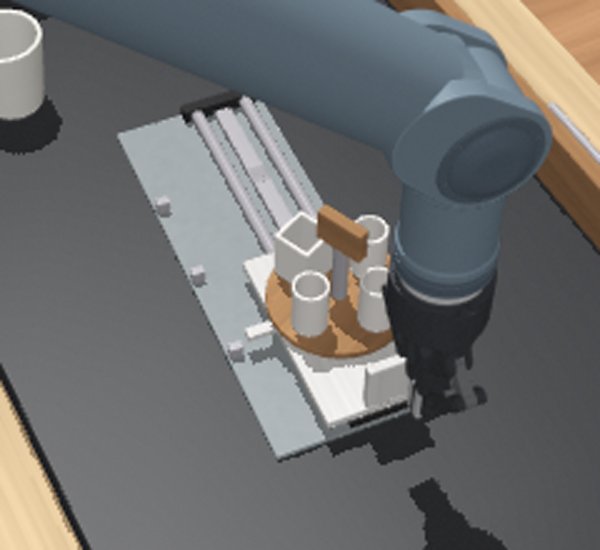

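Emit:
jog_arm([
  [[0.0007,-0.01,0],0,0],
  [[0.0007,-0.017,0],0,0],
  [[0.0007,-0.02,0],0,0],
  [[0.0007,-0.022,0],0,0],
  [[0.0007,-0.024,0],0,0],
  [[0.0007,-0.026,0],0,0],
  [[0.0007,-0.028,0],0,0],
  [[0.0007,-0.03,0],0,0],
  [[0.0007,-0.032,0],0,0],
])

```text
time_s: 3.95
tool_pos: [558.4, -152.1, 52.8]
tool_rot: [[0.998, -0.069, 0.002], [-0.069, -0.998, -0.001], [0.002, 0.001, -1.0]]
contact_force: [0.6, -0.3, -0.0]
grip_width: 0.0
```

```bash
cat >> h.py <<'E'
def car(n):
    p=optics.read_camera(n); o=meas(p)
    for k in ["bar","disc","rims"]:
        v=o[k]
        if len(v)<5: print(k,"none"); continue
        r=rect(v); d=np.array(r[0])-A0; print(n,k,r,"rail",(d@ex).round(1),(d@ey).round(1))
    for t in optics.tip_of("pointer",p)[:1]:
        q=w(p,*t["location"],z=34)[:2]-A0; print("ptr",round(t["score"],2),(q@ex).round(1),(q@ey).round(1))
    return p
E
python3 -c "
from h import *
st();car('top');car('side')"
```

```text
t 3.95 pos [ 558.4 -152.1   52.8] rail x,y from A0: 1.6 -123.9 yang -94.0 tilt [ 0.002  0.001 -1.   ] F [ 0.6 -0.3 -0. ] T [-0.05  0.04  0.02] w 0.0 j [ 24.  25. -15. 107.   8.  49. -90.]
top bar (array([565.9, -28.7]), array([11.9, 45. ]), 22.4, 122) rail 0.6 -0.4
top disc (array([564.6, -28.1]), array([124.8, 124.6]), 16.8, 1160) rail -0.7 0.2
top rims (array([550.4, -58.1]), array([169.5,  96. ]), 69.0, 280) rail -12.8 -30.8
ptr 0.61 -76.0 -2.4
side bar (array([563.2, -30.1]), array([14.4, 48.2]), 21.8, 178) rail -2.0 -1.9
side disc (array([542. , -38.1]), array([111.3,  84.6]), 88.4, 700) rail -22.6 -11.4
side rims (array([547.2, -65.6]), array([190.6,  86.6]), 73.6, 297) rail -15.5 -38.5
ptr 0.73 33.2 75.9
```

Emit:
jog_arm([
  [[0,-0.002,0],0,0],
  [[0,-0.004,0],0,0],
  [[0,-0.006,0],0,0],
  [[0,-0.008,0],0,0],
  [[0,-0.009,0],0,0],
])

```text
time_s: 4.65
tool_pos: [559.2, -142.7, 52.9]
tool_rot: [[0.998, -0.068, 0.002], [-0.068, -0.998, -0.001], [0.002, 0.001, -1.0]]
contact_force: [0.8, -0.6, 0.3]
grip_width: -0.1
```

```bash
python3 -c "
from h import *
st();car('top')"
```

```text
t 4.65 pos [ 559.2 -142.7   52.9] rail x,y from A0: 1.7 -114.5 yang -93.9 tilt [ 0.002  0.001 -1.   ] F [ 0.8 -0.6  0.3] T [ 0.02  0.03 -0.03] w -0.1 j [ 23.  25. -15. 108.   9.  49. -91.]
top bar (array([566.6, -28.4]), array([13.2, 45.4]), 21.6, 122) rail 1.3 -0.0
top disc (array([565.8, -28.5]), array([125.8, 124. ]), 1.0, 1162) rail 0.5 -0.2
top rims (array([563.6, -23.9]), array([94.7, 95.3]), 68.0, 277) rail -2.0 4.3
ptr 0.78 -83.9 -4.2
```

Emit:
jog_arm([
  [[0,-0.002,0],0,0],
  [[0,-0.004,0],0,0],
  [[0,-0.006,0],0,0],
  [[0,-0.006,0],0,0],
])

```text
time_s: 5.15
tool_pos: [559.7, -136.2, 52.9]
tool_rot: [[0.998, -0.068, 0.002], [-0.068, -0.998, -0.001], [0.002, 0.0, -1.0]]
contact_force: [0.2, -0.6, 0.1]
grip_width: 0.6
```

```bash
python3 -c "
from h import *
st();p=car('top')
t=p['image'][170:270,260:400]; cv2.imwrite('pics/d.png',cv2.resize(t,None,fx=5,fy=5,interpolation=2))"
```

```text
t 5.15 pos [ 559.7 -136.2   52.9] rail x,y from A0: 1.8 -108.0 yang -93.9 tilt [ 0.002  0.    -1.   ] F [ 0.2 -0.6  0.1] T [ 0.02  0.   -0.01] w 0.6 j [ 22.  25. -15. 108.   9.  49. -91.]
top bar (array([565.9, -28.5]), array([12.4, 45. ]), 23.0, 120) rail 0.6 -0.2
top disc (array([564.9, -27.2]), array([125.1, 123.2]), 17.8, 1152) rail -0.5 1.1
top rims (array([563.3, -24.1]), array([94.8, 96.3]), 67.6, 269) rail -2.3 4.1
ptr 0.6 -83.7 -3.5
```

View pics/d.png

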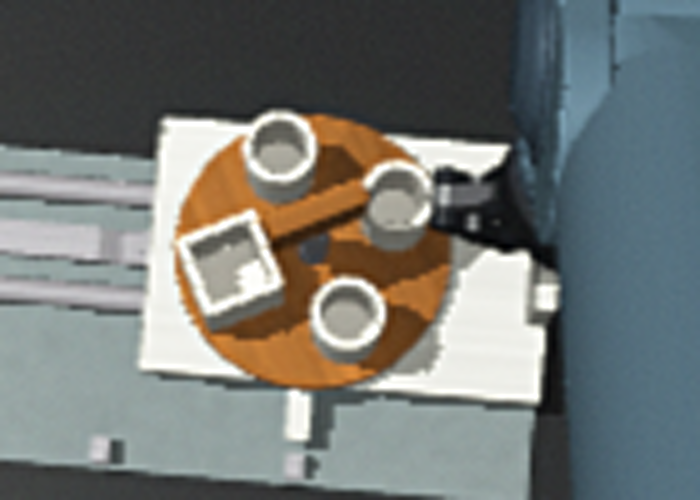

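```bash
python3 - <<'E'
from h import *
p=optics.read_camera("top"); C=cloud(p)
for r,c in [(204,347),(207,347),(210,350),(210,356),(214,360),(218,366)]:
    q=C[r,c]; d=q[:2]-A0; print(r,c,q.round(),(d@ex).round(),(d@ey).round())
p=optics.read_camera("side"); C=cloud(p)
t=p["image"][230:350,320:450]; cv2.imwrite("pics/e.png",cv2.resize(t,None,fx=5,fy=5,interpolation=2))
E
```

```text
204 347 [574. -77. 177.] 12.0 -48.0
207 347 [568. -77. 178.] 6.0 -49.0
210 350 [561. -83. 183.] -1.0 -55.0
210 356 [559. -94. 193.] -2.0 -66.0
214 360 [ 551. -103.  189.] -9.0 -75.0
218 366 [ 535. -110.  234.] -25.0 -84.0
```

View pics/e.png

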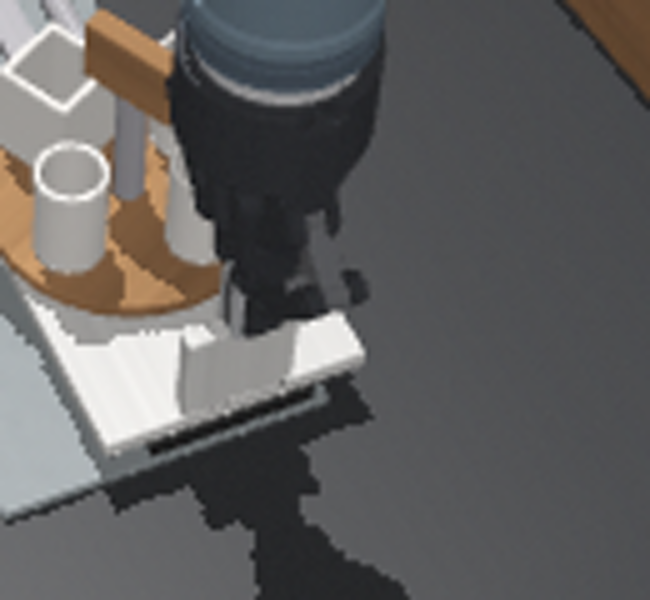

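```bash
python3 - <<'E'
from h import *
s=ctrl.observe()
for n,(r0,c0,r1,c1) in {"side":(230,320,350,450)}.items():
    p=optics.read_camera(n); T=np.linalg.inv(np.array(p["world_from_camera"]))
    for q in [s["tool_pos"],np.array(s["tool_pos"])+[0,0,19],[558.1,-133,84]]:
        v=T[:3,:3]@np.array(q)+T[:3,3]; c=v[0]/v[2]*p["fx"]+p["cx"]; r=v[1]/v[2]*p["fy"]+p["cy"]; print("proj full",c.round(1),r.round(1),"crop",((c-320)*5).round(),((r-230)*5).round())
    C=cloud(p)
    for x,y in [(235,300),(270,325),(280,280),(320,260),(350,290),(250,345),(240,390),(190,345),(345,335),(300,330)]:
        q=C[230+y//5,320+x//5]; d=q[:2]-A0; print((x,y),q.round(),"rail",(d@ex).round(),(d@ey).round(),p["image"][230+y//5,320+x//5])
E
```

```text
proj full 368.8 303.0 crop 244.0 365.0
proj full 369.4 297.7 crop 247.0 338.0
proj full 368.2 293.1 crop 241.0 315.0
(235, 300) [ 546. -145.  117.] rail -11.0 -117.0 [127 124 125]
(270, 325) [ 561. -150.   97.] rail 4.0 -122.0 [44 41 40]
(280, 280) [ 555. -161.  145.] rail -2.0 -133.0 [45 41 40]
(320, 260) [ 555. -183.  183.] rail 1.0 -155.0 [89 87 85]
(350, 290) [ 560. -197.  180.] rail 6.0 -169.0 [48 45 44]
(250, 345) [ 559. -140.   72.] rail 1.0 -112.0 [146 147 149]
(240, 390) [ 557. -140.   40.] rail -1.0 -112.0 [149 151 152]
(190, 345) [ 532. -138.   86.] rail -26.0 -111.0 [204 206 207]
(345, 335) [ 612. -133.   35.] rail 54.0 -101.0 [231 233 235]
(300, 330) [ 597. -121.   33.] rail 38.0 -91.0 [228 230 232]
```

```bash
python3 - <<'E'
from h import *
st()
p=optics.read_camera("side"); C=cloud(p)
for row in range(286,312):
    out=[]
    for col in range(356,386,2):
        q=C[row,col]; d=q[:2]-A0; out.append(f"{d@ey:5.0f}/{q[2]:3.0f}{'*' if p['image'][row,col].max()<100 else ' '}")
    print(row,*out)
E
```

```text
t 5.4 pos [ 559.6 -136.9   52.9] rail x,y from A0: 1.7 -108.8 yang -93.9 tilt [ 0.002  0.001 -1.   ] F [-0.6  0.2  0. ] T [ 0.01  0.01 -0.02] w -0.2 j [ 23.  25. -15. 108.   9.  49. -91.]
286   -58/ 50    -56/ 45    -59/ 47    -60/ 45   -104/113   -110/120*  -120/133*  -122/134*  -125/136*  -129/141*  -134/146*  -153/175*  -156/177*  -159/179*  -161/181*
287   -59/ 48    -59/ 45    -61/ 46    -64/ 48   -106/112   -111/118*  -121/132*  -126/136*  -127/136*  -134/145*  -145/159*  -156/176*  -155/171*  -163/182*  -164/182*
288   -62/ 49    -61/ 45    -63/ 45    -63/ 43   -105/107   -112/117*  -122/130*  -119/122*  -135/146*  -144/157*  -149/164*  -156/172*  -162/180*  -163/179*  -165/180*
289   -63/ 48    -62/ 43    -62/ 41    -62/ 37   -106/105   -112/112   -116/116   -119/119*  -136/144*  -145/156*  -151/164*  -158/172*  -165/181*  -168/184*  -166/178*
290   -63/ 43    -66/ 45    -63/ 39    -64/ 37   -104/ 99   -113/110   -117/115   -122/120*  -135/139*  -144/151*  -151/161*  -157/168*  -162/174*  -168/181*  -169/179*
291   -64/ 41    -61/ 34    -64/ 37    -64/ 33   -106/ 99   -113/10
[... 2784 characters left out ...]
*  -107/ 17*  -104/  7 
308  -108/ 51   -111/ 53   -112/ 52   -110/ 46   -111/ 44   -111/ 42   -111/ 39   -109/ 34   -111/ 33   -111/ 31   -112/ 30   -107/ 18*  -109/ 18*  -109/ 16*  -108/ 11 
309  -108/ 47   -111/ 50   -108/ 42   -112/ 45   -112/ 43   -111/ 38   -110/ 33   -111/ 32   -113/ 32   -110/ 24*  -109/ 20*  -109/ 18*  -108/ 13*  -109/ 11*  -109/  9 
310  -108/ 44   -110/ 44   -111/ 43   -111/ 40   -111/ 37   -110/ 33   -114/ 36   -110/ 27   -107/ 18*  -109/ 19*  -109/ 17*  -711/1073*  -106/  6*  -112/ 13   -111/  8 
311  -109/ 41   -110/ 40   -110/ 36   -112/ 38   -110/ 32   -109/ 28   -111/ 28*  -110/ 23*  -109/ 19*  -110/ 17*  -109/ 13*  -110/ 10*  -110/  8   -111/  8*  -114/  9*
```

Emit:
jog_arm([
  [[0,0,-0.03],0,0],
  [[0,0.03,-0.07],0,0],
  [[0,0.07,-0.09],0,0],
  [[0,0.1,-0.09],0,0],
  [[0,0.1,-0.09],0,0],
])

```text
time_s: 5.95
tool_pos: [551.4, -245.0, 144.4]
tool_rot: [[0.997, -0.079, 0.004], [-0.079, -0.997, -0.006], [0.004, 0.006, -1.0]]
contact_force: [-1.0, -0.7, 0.3]
grip_width: 0.1
```

```bash
python3 - <<'E'
from h import *
st(); s=ctrl.observe(); tp=np.array(s["tool_pos"])
for n in ["side","top"]:
    p=optics.read_camera(n); C=cloud(p).reshape(-1,3); d=C[:,:2]-tp[:2]
    m=(p["range_z"].ravel()>0)&(abs(d@ex)<35)&(abs(d@ey)<75)&(C[:,2]>25)
    Q=C[m]; 
    for a in range(30,300,15):
        k=(Q[:,2]>=a)&(Q[:,2]<a+15)
        if k.sum(): e=(Q[k][:,:2]-tp[:2]); print(n,a,k.sum(),"x",(e@ex).min().round(),(e@ex).max().round(),"y",(e@ey).min().round(),(e@ey).max().round())
    T=np.linalg.inv(np.array(p["world_from_camera"])); v=T[:3,:3]@tp+T[:3,3]; print("proj",v[0]/v[2]*p["fx"]+p["cx"],v[1]/v[2]*p["fy"]+p["cy"])
    if n=="side": c=int(v[0]/v[2]*p["fx"]+p["cx"]); r=int(v[1]/v[2]*p["fy"]+p["cy"]); print(r,c); t=p["image"][r-90:r+40,c-75:c+75]; cv2.drawMarker(t:=t.copy(),(75,90),(0,0,255),0,6); cv2.imwrite("pics/f.png",cv2.resize(t,None,fx=4,fy=4,interpolation=2))
E
```

```text
t 5.95 pos [ 551.4 -245.   144.4] rail x,y from A0: 1.0 -217.1 yang -94.5 tilt [ 0.004  0.006 -1.   ] F [-1.  -0.7  0.3] T [-0.02  0.02 -0.01] w 0.1 j [ 31.  20. -13. 101.   6.  59. -79.]
side 165 2 x -8.0 -8.0 y -7.0 -5.0
side 180 46 x -14.0 6.0 y -15.0 6.0
side 195 52 x -14.0 -4.0 y -15.0 13.0
side 210 39 x -15.0 10.0 y -29.0 28.0
side 225 157 x -16.0 9.0 y -40.0 40.0
side 240 132 x -19.0 -1.0 y -51.0 50.0
side 255 194 x -20.0 10.0 y -63.0 60.0
side 270 246 x -22.0 9.0 y -63.0 57.0
side 285 129 x -22.0 8.0 y -44.0 -10.0
proj 398.1110291122677 319.9846405245995
319 398
top 165 1 x -7.0 -7.0 y 11.0 11.0
top 180 16 x -11.0 -6.0 y -1.0 18.0
top 195 12 x -11.0 -4.0 y -0.0 17.0
top 210 9 x -12.0 -6.0 y 5.0 26.0
top 225 41 x -13.0 0.0 y 19.0 44.0
top 240 39 x -17.0 -2.0 y 15.0 56.0
top 255 99 x -16.0 15.0 y 22.0 66.0
top 270 82 x -12.0 11.0 y 31.0 64.0
top 285 48 x -11.0 9.0 y 36.0 47.0
proj 425.8491918891132 219.09954754319398
```

View pics/f.png

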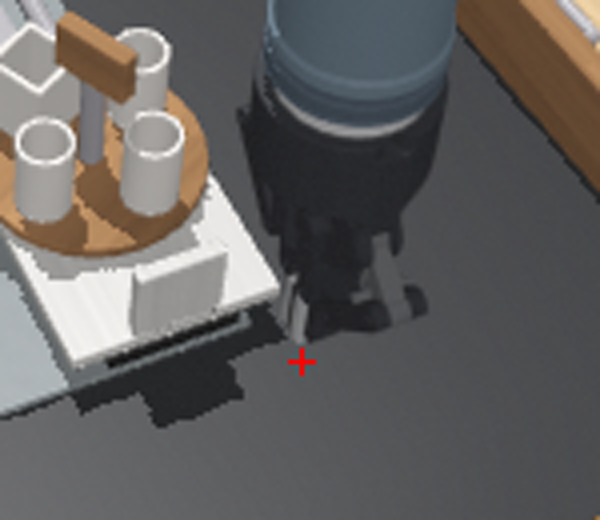

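Emit:
jog_arm([
  [[0,-0.02,0.04],0,0],
  [[0,-0.04,0.08],0,0],
  [[0,-0.055,0.11],0,0],
  [[0,-0.062,0.119],0,0],
  [[0,-0.062,0.119],0,0],
  [[0,-0.062,0.119],0,0],
])

```text
time_s: 6.65
tool_pos: [557.9, -176.1, 25.0]
tool_rot: [[0.997, -0.071, 0.004], [-0.071, -0.998, -0.001], [0.004, 0.001, -1.0]]
contact_force: [-0.2, -0.3, 0.3]
grip_width: 0.1
```

```bash
python3 - <<'E'
from h import *
st(); s=ctrl.observe(); tp=np.array(s["tool_pos"])
p=optics.read_camera("side"); C=cloud(p).reshape(-1,3); d=C[:,:2]-tp[:2]
m=(p["range_z"].ravel()>0)&(abs(d@ex)<25)&(abs(d@ey)<25)&(C[:,2]>30)&(p["image"].reshape(-1,3).max(1)<180); Q=C[m]
print(len(Q),np.sort(Q[:,2])[:20].round(),tp[2])
E
```

```text
t 6.65 pos [ 557.9 -176.1   25. ] rail x,y from A0: 2.8 -147.9 yang -94.1 tilt [ 0.004  0.001 -1.   ] F [-0.2 -0.3  0.3] T [-0.   -0.03 -0.03] w 0.1 j [ 25.  28. -14. 107.   9.  46. -88.]
744 [57. 61. 61. 62. 64. 65. 65. 66. 67. 68. 68. 68. 68. 69. 69. 69. 70. 71.
 71. 71.] 24.983431190626558
```

Emit:
jog_arm([
  [[-0.002,-0.006,0.004],0,0],
  [[-0.002,-0.012,0.004],0,0],
  [[-0.002,-0.015,0.004],0,0],
  [[-0.002,-0.018,0.004],0,0],
  [[-0.002,-0.021,0.004],0,0],
  [[-0.002,-0.024,0.004],0,0],
  [[-0.002,-0.026,0.004],0,0],
  [[-0.002,-0.028,0.004],0,0],
  [[-0.002,-0.03,0.004],0,0],
])

```text
time_s: 7.6
tool_pos: [558.4, -149.2, 21.7]
tool_rot: [[0.997, -0.074, 0.005], [-0.074, -0.997, -0.004], [0.006, 0.004, -1.0]]
contact_force: [-0.7, -3.6, -0.2]
grip_width: -0.2
```

```bash
python3 -c "
from h import *
st();car('top')"
```

```text
t 7.6 pos [ 558.4 -149.2   21.7] rail x,y from A0: 1.5 -121.1 yang -94.2 tilt [ 0.006  0.004 -1.   ] F [-0.7 -3.6 -0.2] T [-0.76 -0.04  0.02] w -0.2 j [ 23.  27. -14. 108.   9.  45. -91.]
top bar (array([566.2, -25.4]), array([12.1, 45.2]), 22.4, 122) rail 0.7 3.0
top disc (array([564.6, -25.1]), array([122.9, 124.8]), 19.6, 1162) rail -0.9 3.1
top rims (array([564.1, -20. ]), array([96.3, 96.8]), 67.8, 278) rail -1.8 8.2
ptr 0.89 -89.4 4.3
```

Emit:
jog_arm([
  [[0,-0.003,0],0,0],
  [[0,-0.006,0],0,0],
  [[0,-0.009,0],0,0],
  [[0,-0.012,0],0,0],
  [[0,-0.015,0],0,0],
  [[0,-0.018,0],0,0],
  [[0,-0.021,0],0,0],
  [[0,-0.024,0],0,0],
  [[0,-0.027,0],0,0],
  [[0,-0.03,0],0,0],
  [[0,-0.033,0],0,0],
  [[0,-0.036,0],0,0],
])

```text
time_s: 8.9
tool_pos: [561.1, -112.0, 21.6]
tool_rot: [[0.997, -0.073, 0.005], [-0.073, -0.997, -0.003], [0.005, 0.003, -1.0]]
contact_force: [0.0, -2.0, 1.3]
grip_width: -0.1
```

```bash
python3 -c "
from h import *
st();car('top')"
```

```text
t 8.9 pos [ 561.1 -112.    21.6] rail x,y from A0: 1.6 -83.8 yang -94.2 tilt [ 0.005  0.003 -1.   ] F [ 0.  -2.   1.3] T [-0.32  0.09 -0.06] w -0.1 j [ 19.  27. -15. 109.  10.  45. -95.]
top bar (array([569.1,  11.6]), array([12. , 44.9]), 21.0, 121) rail 1.0 40.1
top disc (array([569. ,  11.8]), array([124.9, 123.9]), 45.2, 1160) rail 0.9 40.3
top rims (array([566.5,  17. ]), array([96.1, 97. ]), 67.0, 282) rail -1.9 45.3
ptr 0.7 -77.0 41.3
```

Emit:
jog_arm([
  [[0,-0.003,0],0,0],
  [[0,-0.006,0],0,0],
  [[0,-0.009,0],0,0],
  [[0,-0.012,0],0,0],
  [[0,-0.015,0],0,0],
  [[0,-0.018,0],0,0],
  [[0,-0.021,0],0,0],
  [[0,-0.024,0],0,0],
  [[0,-0.027,0],0,0],
  [[0,-0.03,0],0,0],
  [[0,-0.032,0],0,0],
  [[0,-0.033,0],0,0],
])

```text
time_s: 10.2
tool_pos: [563.7, -77.4, 21.5]
tool_rot: [[0.997, -0.071, 0.005], [-0.071, -0.997, -0.002], [0.006, 0.001, -1.0]]
contact_force: [0.3, -0.3, 0.7]
grip_width: -0.2
```

```bash
python3 -c "
from h import *
st();car('top')"
```

```text
t 10.2 pos [563.7 -77.4  21.5] rail x,y from A0: 1.8 -49.1 yang -94.1 tilt [ 0.006  0.001 -1.   ] F [ 0.3 -0.3  0.7] T [-0.19 -0.01  0.02] w -0.2 j [ 16.  27. -15. 110.  10.  45. -98.]
top bar (array([571.6,  45.8]), array([12.6, 45.3]), 23.2, 121) rail 1.2 74.4
top disc (array([570. ,  46.1]), array([124.5, 125.3]), 22.6, 1155) rail -0.4 74.5
top rims (array([569.2,  51.5]), array([96.4, 95.5]), 66.7, 274) rail -1.6 79.9
ptr 0.59 -84.9 68.4
```

Emit:
jog_arm([
  [[0,-0.0015,0],0,0],
  [[0,-0.003,0],0,0],
  [[0,-0.0045,0],0,0],
  [[0,-0.006,0],0,0],
  [[0,-0.0075,0],0,0],
  [[0,-0.009,0],0,0],
  [[0,-0.01,0],0,0],
  [[0,-0.011,0],0,0],
  [[0,-0.011,0],0,0],
  [[0,-0.011,0],0,0],
])

```text
time_s: 11.3
tool_pos: [564.4, -66.2, 21.4]
tool_rot: [[0.997, -0.071, 0.005], [-0.071, -0.997, -0.001], [0.005, 0.001, -1.0]]
contact_force: [-0.2, 0.2, -0.5]
grip_width: -0.0
```

```bash
python3 -c "
from h import *
st();car('top')"
```

```text
t 11.3 pos [564.4 -66.2  21.4] rail x,y from A0: 1.7 -37.9 yang -94.1 tilt [ 0.005  0.001 -1.   ] F [-0.2  0.2 -0.5] T [-0.07  0.06 -0.02] w -0.0 j [  15.   27.  -15.  110.   10.   45. -100.]
top bar (array([572.6,  61.1]), array([12.6, 45.1]), 23.9, 120) rail 1.1 89.7
top disc (array([570.7,  61. ]), array([123.3, 124.9]), 22.6, 1143) rail -0.7 89.5
top rims (array([569.9,  66.8]), array([95.6, 96.4]), 67.7, 281) rail -1.9 95.2
ptr 0.78 -82.6 91.1
```

Emit:
jog_arm([
  [[0,0.015,-0.005],0,0],
  [[0,0.022,-0.05],0,0],
  [[0,0.02,-0.1],-0.14,0],
  [[0,0,-0.14],-0.28,0.5],
  [[0,-0.03,-0.15],-0.42,1],
  [[0,-0.07,-0.15],-0.56,1],
  [[-0.002,-0.1,-0.15],-0.7,1],
  [[-0.002,-0.127,-0.15],-0.84,1],
  [[-0.002,-0.127,-0.15],-0.98,1],
  [[-0.002,-0.127,-0.15],-1.12,1],
  [[-0.002,-0.127,-0.15],-1.26,1],
  [[-0.002,-0.127,-0.15],-1.4,1],
])

```text
time_s: 12.6
tool_pos: [570.6, 60.6, 171.2]
tool_rot: [[0.235, 0.972, 0.005], [0.972, -0.235, -0.002], [-0.0, 0.005, -1.0]]
contact_force: [-0.0, -0.5, -0.5]
grip_width: 85.4
```

Emit:
jog_arm([
  [[0,0,0],-0.14,1],
  [[0,0,0],-0.28,1],
  [[0,0,0],-0.42,1],
  [[0,0,0],-0.56,1],
  [[0,0,0],-0.637,1],
  [[0,0,0],-0.637,1],
])

```text
time_s: 13.2
tool_pos: [570.4, 60.2, 171.0]
tool_rot: [[-0.389, 0.921, 0.005], [0.921, 0.389, -0.002], [-0.003, 0.004, -1.0]]
contact_force: [-0.2, -0.2, -0.3]
grip_width: 85.4
```

```bash
python3 - <<'E'
from h import *
st(); s=ctrl.observe(); tp=np.array(s["tool_pos"]); R=np.array(s["tool_rot"])
for n in ["side","top"]:
    p=car(n); C=cloud(p).reshape(-1,3); d=(C-tp)@R
    m=(p["range_z"].ravel()>0)&(abs(d[:,0])<25)&(abs(d[:,1])<80)&(C[:,2]>160)
    Q=d[m]; W=C[m][:,2]
    for a in range(160,280,10):
        k=(W>=a)&(W<a+10)
        if k.sum()>1: print(n,a,k.sum(),"x",Q[k][:,0].min().round(),Q[k][:,0].max().round(),"y",Q[k][:,1].min().round(),Q[k][:,1].max().round())
    if n=="side": t=p["image"][120:300,200:440]; cv2.imwrite("pics/g.png",cv2.resize(t,None,fx=3,fy=3,interpolation=2))
t=np.array([571.5,61])-tp[:2]; print("delta tool",R[:2,:2].T@t)
E
```

```text
t 13.2 pos [570.4  60.2 171. ] rail x,y from A0: -1.0 88.7 yang 22.9 tilt [-0.003  0.004 -1.   ] F [-0.2 -0.2 -0.3] T [-0.01  0.    0.02] w 85.4 j [ 23.  20. -40. 102.  14.  63.   1.]
side bar (array([570.2,  58.4]), array([15.6, 43.6]), 22.0, 164) rail -1.1 86.8
side disc (array([567.4,  46.2]), array([102. , 125.7]), 78.4, 776) rail -3.0 74.5
side rims (array([568.1,  65.1]), array([98.9, 97.1]), 66.0, 356) rail -3.6 93.4
ptr 0.9 -85.1 91.4
side 210 5 x -9.0 4.0 y -51.0 43.0
side 220 58 x -12.0 12.0 y -58.0 46.0
side 230 85 x -14.0 10.0 y -58.0 56.0
side 240 71 x -12.0 9.0 y -60.0 54.0
side 250 58 x -14.0 9.0 y -58.0 49.0
side 260 93 x -15.0 9.0 y -76.0 74.0
side 270 187 x -17.0 11.0 y -76.0 74.0
bar none
disc none
rims none
delta tool [0.27914626 1.28145939]
```

View pics/g.png

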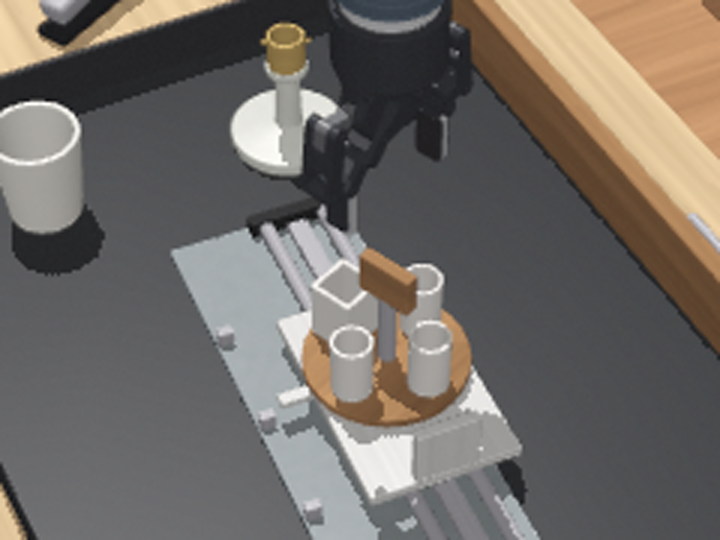

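Emit:
jog_arm([
  [[0,0,0.03],0,1],
  [[0,0,0.06],0,1],
  [[0,0,0.08],0,1],
  [[0,0,0.09],0,1],
  [[0,0,0.097],0,1],
  [[0,0,0.097],0,1],
])

```text
time_s: 14.0
tool_pos: [570.9, 60.3, 73.8]
tool_rot: [[-0.388, 0.921, 0.004], [0.921, 0.388, -0.002], [-0.003, 0.003, -1.0]]
contact_force: [0.5, -0.6, -0.3]
grip_width: 85.5
```

```bash
python3 - <<'E'
from h import *
st(); p=car("side"); car("top")
t=p["image"][120:300,240:420]; cv2.imwrite("pics/i.png",cv2.resize(t,None,fx=3,fy=3,interpolation=2))
E
```

```text
t 14.0 pos [570.9  60.3  73.8] rail x,y from A0: -0.5 88.8 yang 22.9 tilt [-0.003  0.003 -1.   ] F [ 0.5 -0.6 -0.3] T [0.   0.01 0.02] w 85.5 j [ 20.  27. -37. 107.  20.  53.  -3.]
side bar (array([570.7,  56.8]), array([14.2, 44.2]), 19.1, 113) rail -0.5 85.3
side disc (array([567.8,  48.3]), array([104.2, 126.2]), 76.0, 766) rail -2.8 76.6
side rims (array([572.5,  60.9]), array([93.7, 86.4]), 65.1, 256) rail 1.1 89.5
ptr 0.78 -87.0 93.2
bar none
top disc (array([549.2, 110. ]), array([82.3, 17.2]), 25.7, 82) rail -25.6 136.9
top rims (array([553.5, 108. ]), array([37. , 13.6]), 22.9, 41) rail -21.1 135.2
ptr 0.71 -79.5 92.7
```

View pics/i.png

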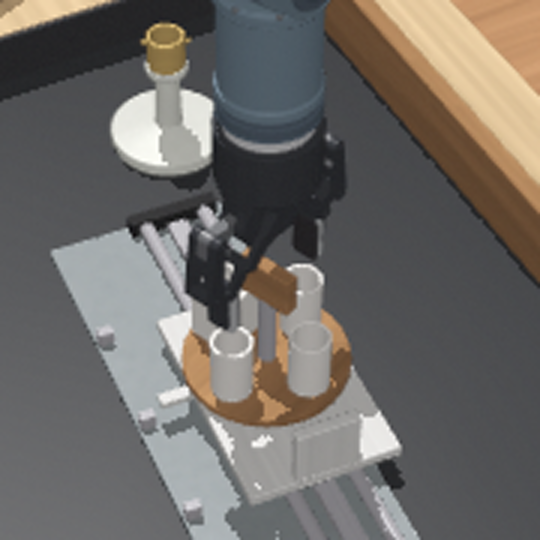

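Picture i: the jaws straddle the wooden bar (about (265,280)), tips just above the cup rims, and the carrier's pointer (173,397) faces the middle lug. Closing.

Emit:
jog_arm([
  [[0,0,0],0,0.5],
  [[0,0,0],0,0.35],
  [[0,0,0],0,0.2],
  [[0,0,0],0,0],
  [[0,0,0],0,0],
  [[0,0,0],0,0],
  [[0,0,0],0,0],
  [[0,0,0],0,0],
  [[0,0,0],0,0],
])

```text
time_s: 15.1
tool_pos: [572.8, 60.6, 75.6]
tool_rot: [[-0.388, 0.921, 0.009], [0.921, 0.388, -0.001], [-0.005, 0.008, -1.0]]
contact_force: [3.3, 0.1, -1.1]
grip_width: 11.2
```

```bash
python3 -c "
from h import *
st();car('side')"
```

```text
t 15.1 pos [572.8  60.6  75.6] rail x,y from A0: 1.4 89.2 yang 22.9 tilt [-0.005  0.008 -1.   ] F [ 3.3  0.1 -1.1] T [-0.02 -0.28  0.03] w 11.2 j [ 20.  27. -37. 107.  20.  53.  -3.]
side bar (array([575.8,  44.8]), array([18.3, 10.8]), 62.3, 52) rail 5.5 73.6
side disc (array([566.4,  45.1]), array([ 98., 127.]), 73.6, 767) rail -3.9 73.3
side rims (array([566.8,  62. ]), array([95.5, 95.5]), 68.1, 295) rail -4.7 90.2
ptr 0.97 -80.2 89.9
```

Emit:
jog_arm([
  [[0,0,0],-0.1,0],
  [[0,0,0],-0.2,0],
  [[0,0,0],-0.3,0],
  [[0,0,0],-0.4,0],
  [[0,0,0],-0.5,0],
  [[0,0,0],-0.6,0],
  [[0,0,0],-0.7,0],
  [[0,0,0],-0.8,0],
  [[0,0,0],-0.9,0],
  [[0,0,0],-1.0,0],
  [[0,0,0],-1.06,0],
  [[0,0,0],-1.1,0],
])

```text
time_s: 16.4
tool_pos: [573.3, 61.3, 75.6]
tool_rot: [[-0.997, 0.07, 0.01], [0.07, 0.998, 0.0], [-0.01, 0.001, -1.0]]
contact_force: [3.6, 1.7, -2.5]
grip_width: 11.1
```

Emit:
jog_arm([
  [[0,0,0],0,0],
  [[0,0,0],0,0],
])

```text
time_s: 16.6
tool_pos: [573.3, 61.3, 75.6]
tool_rot: [[-0.997, 0.071, 0.01], [0.071, 0.997, 0.001], [-0.01, 0.001, -1.0]]
contact_force: [3.1, 0.7, -0.9]
grip_width: 11.4
```

```bash
python3 - <<'E'
from h import *
st(); ps=car("side"); pt=car("top")
for p in (ps,pt):
    T=p
    for k,z in [("square_cup",96),("pointer",34),("carousel",38)]:
        for t in optics.tip_of(k,p)[:1]:
            q=w(p,*t["location"],z=z)[:2]-A0; print(k,round(t["score"],2),(q@ex).round(1),(q@ey).round(1))
t=ps["image"][150:300,240:420]; cv2.imwrite("pics/j.png",cv2.resize(t,None,fx=4,fy=4,interpolation=2))
E
```

```text
t 16.6 pos [573.3  61.3  75.6] rail x,y from A0: 1.8 90.0 yang 85.9 tilt [-0.01   0.001 -1.   ] F [ 3.1  0.7 -0.9] T [ 0.24 -0.18  0.01] w 11.4 j [ 30.  31. -50. 106.  29.  56.  54.]
side bar (array([555.3,  62.4]), array([19.9, 12.8]), 62.6, 53) rail -16.2 89.8
side disc (array([571.3,  46.4]), array([125.4, 103.5]), 4.6, 683) rail 0.9 74.9
side rims (array([563.9,  59.6]), array([ 96.9, 100.8]), 43.4, 331) rail -7.4 87.6
ptr 0.64 -80.0 86.7
bar none
top disc (array([541.8,  96.1]), array([93.5, 34. ]), 33.1, 278) rail -32.0 122.5
top rims (array([545.1,  90.3]), array([84.2, 16.2]), 34.5, 60) rail -28.3 116.9
ptr 0.64 -79.2 82.9
square_cup 0.61 -50.0 81.6
pointer 0.64 -80.0 86.7
carousel 0.83 -8.0 89.4
square_cup 0.74 -33.7 96.9
pointer 0.64 -79.2 82.9
carousel 0.69 0.4 87.8
```

View pics/j.png

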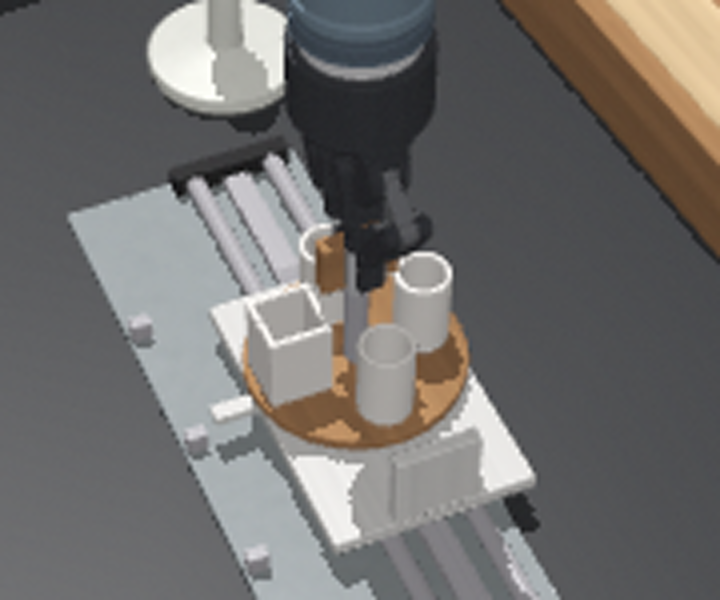

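```bash
python3 - <<'E'
from h import *
p=optics.read_camera("side")
def f(x,y,z=96):
    q=w(p,150+y/4,240+x/4,z=z)[:2]-A0; return np.array([q@ex,q@ey])
K=[f(248,299),f(300,287),f(330,325),f(275,341)]
a,b=f(423,272),f(387,347)
print("corners",np.round(K,1).tolist(),"centre",np.mean(K,0).round(1)); print("round +x",a.round(1),"round -y",b.round(1))
for i in range(4):
    d=K[(i+1)%4]-K[i]; print(np.linalg.norm(d).round(1),np.degrees(np.arctan2(d[1],d[0])).round(1)%90)
d=a-np.mean(K,0); print("sq->opp angle",np.degrees(np.arctan2(d[1],d[0])),np.linalg.norm(d))
# rim cloud: fit four cup positions
C=cloud(p).reshape(-1,3); im=p["image"].reshape(-1,3); m=(abs(C[:,2]-95)<5)&(im.min(1)>140)
q=C[m][:,:2]-A0; r=np.c_[q@ex,q@ey]; r=r[(abs(r[:,0])<75)&(abs(r[:,1]-90)<75)]
s=r[(r[:,0]<-15)&(abs(r[:,1]-88)<28)]; R=cv2.minAreaRect(s.astype(np.float32)); print("square",len(s),R)
o=r[(r[:,0]>15)&(abs(r[:,1]-90)<24)]; print("+x",len(o),cv2.minEnclosingCircle(o.astype(np.float32)))
o=r[(r[:,1]<70)&(abs(r[:,0])<24)]; print("-y",len(o),cv2.minEnclosingCircle(o.astype(np.float32)))
E
```

```text
corners [[-55.8, 107.5], [-26.4, 104.4], [-22.4, 72.6], [-54.0, 73.9]] centre [-39.7  89.6]
round +x [39.8 87.8] round -y [-0.7 46.3]
29.5 83.9
32.0 7.200000000000003
31.6 87.80000000000001
33.7 3.0999999999999943
sq->opp angle -1.2789535722030536 79.53764678208115
square 138 ((-40.15831756591797, 89.03450012207031), (41.85603332519531, 38.4425163269043), 87.22126007080078)
+x 76 ((37.95425796508789, 87.43746948242188), 17.618854522705078)
-y 88 ((0.31796836853027344, 46.97783660888672), 17.90923500061035)
```

```bash
python3 -c "
from h import *
st(); print(np.abs(ctrl.observe()['joint_velocities']).max()); print(ticket.finish_job())"
```

```text
t 17.15 pos [573.3  61.3  75.6] rail x,y from A0: 1.8 89.9 yang 86.0 tilt [-0.01   0.001 -1.   ] F [ 2.5  0.5 -1. ] T [ 0.25 -0.24 -0.01] w 11.3 j [ 30.  31. -50. 106.  29.  56.  54.]
0.13020684806111527
the job is handed in; nothing more can be done
None
```

I pushed the carrier by its tab to the middle station and let it drop into the detent. Then I pinched the grip bar and turned the carousel about 63° until the square cup faced the pointer. I handed the job in at 17 s, still holding the bar.

**Last checks**
- **Carrier:** the top camera put it at about 89.6 mm of travel just after it settled. The push force had dropped to about zero, and the carrier never ran past the station. After the turn, the tool and the side camera gave about 89 to 90 mm.
- **Alignment:** the jaws stood at 86.0°, against 86.06° for square. The side camera's cup rims gave errors of −1.2° and +0.8°, within its noise. The square cup's own edges gave noisier figures of 2 to 7° off, which I gave less weight.
- **Grip:** the opening was 11.3 mm on the 12 mm bar, with about 3 N on the wrist and the arm still.

**What disagreed**
- **Tool height:** with the gripper shut, the tips stood about 35 mm higher in the cameras than the reported tool height. My first push approach therefore passed over the tab without touching it. I corrected for this before pushing.
- **Pointer detector:** after the turn it put the pointer 3 to 7 mm short of the station. The other measurements did not support that.

I did not move the other items in the drawer, but I did not measure their positions again at the end.

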